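Pack the bottle stoppers into the clamped jar

TASK

Pack the bottle stoppers into the glass jar. First swing the toggle lever of the packing stand over centre so that its jaw holds down the foot of the jar, then put every stopper through the neck into the jar while it stays clamped. When all are in, swing the lever fully back, and set the jar upright on the slate board with its whole foot on the board; leave the two small food tins beyond the stoppers where they are.

Things in the scene. Friction and masses are not known exactly. Their poses are not given: they have to be found in the camera images.
- jar: loose clear glass jar in the stand's nest, 222 mm high, 0.45 kg empty. Origin: centre of its underside, z up. Foot 138 mm across, 12 mm thick; body 112 mm across to z = 162 mm; shoulder to 186 mm; straight neck, 56 mm outside, 48 mm inside, to the rim at 222 mm. Inner floor at z = 12 mm, with a pointed cone 22 mm high in its middle. Lift it by the neck from above
- jar_mouth (a point): centre of the jar's mouth, at the height of the rim, 222 mm above the jar's underside
- stand: fixed wooden packing stand. Origin on the axis of its round nest, at the worktop; its y axis points from the nest to the toggle lever. Nest floor at z = 12 mm; ring round it 143 mm inside, 166 mm outside, up to z = 20 mm. A bar 70 mm wide, 12 mm thick runs from the nest to y = 184 mm and carries the lever between two steel cheeks
- clamp_pivot (a point): hinge axis of the toggle lever: at y = 132 mm, z = 36 mm in the stand's frame; the axis runs along the stand's x
- clamp_grip (a point): point on the axis of the lever's round dark steel grip, 90 mm from the hinge axis; moves with the lever. The grip is 22 mm across, and runs from 57 to 115 mm from the hinge axis; pinch it from above along the stand's x
- clamp (a joint): toggle lever angle: 0 = fully back (grip leans 0.9 rad from vertical away from the jar), growing as the grip swings up and over towards the jar. About 1.2 when the jaw rests on the jar's foot (grip leans 0.3 rad towards the jar); 1.3 is the stop with no jar. Over-centre by the weight of its grip: dead point near 0.86, from there it falls to either end; at most 3 N at the grip
- slate_board: loose black slate board 176 x 216 mm (x, y), 11 mm thick, flat on the worktop, 0.8 kg. Origin at the centre of its underside
- stopper_1: bottle stopper, 67 mm tall, standing on its steel head: head 34 mm across and 22 mm high, above it an upright cork stem 22 mm across, z 22 to 67 mm, with a domed top. Origin at the centre of the head's underside, z up the stem. 0.06 kg, heavy at the foot. May be absent
- stopper_2: bottle stopper, 67 mm tall, standing on its steel head: head 34 mm across and 22 mm high, above it an upright cork stem 22 mm across, z 22 to 67 mm, with a domed top. Origin at the centre of the head's underside, z up the stem. 0.06 kg, heavy at the foot. May be absent
- stopper_3: bottle stopper, 67 mm tall, standing on its steel head: head 34 mm across and 22 mm high, above it an upright cork stem 22 mm across, z 22 to 67 mm, with a domed top. Origin at the centre of the head's underside, z up the stem. 0.06 kg, heavy at the foot. May be absent
- stopper_4: bottle stopper, 67 mm tall, standing on its steel head: head 34 mm across and 22 mm high, above it an upright cork stem 22 mm across, z 22 to 67 mm, with a domed top. Origin at the centre of the head's underside, z up the stem. 0.06 kg, heavy at the foot. May be absent
- stopper_5: bottle stopper, 67 mm tall, standing on its steel head: head 34 mm across and 22 mm high, above it an upright cork stem 22 mm across, z 22 to 67 mm, with a domed top. Origin at the centre of the head's underside, z up the stem. 0.06 kg, heavy at the foot. May be absent
- stopper_6: bottle stopper, 67 mm tall, standing on its steel head: head 34 mm across and 22 mm high, above it an upright cork stem 22 mm across, z 22 to 67 mm, with a domed top. Origin at the centre of the head's underside, z up the stem. 0.06 kg, heavy at the foot. May be absent
- small_tin_a: bystander: small food tin 76 mm across, 58 mm high, loose; origin at the centre of its underside
- small_tin_b: bystander: small food tin 75 mm across, 58 mm high, loose; origin at the centre of its underside

How it is judged (in metres and radians):
On the way, in this order (a step that is already met when the one before it is completed fails the run):
1. with no stopper in the jar yet, the jar stands in its nest and the lever's jaw rests on its foot (value of joint clamp between 1.12 and 1.26 rad and horizontal distance between jar and stand below 0.006 m and z of jar in the frame of stand below 0.016 m and horizontal distance between each of stopper_1, stopper_2, stopper_3, stopper_4, stopper_5, stopper_6 and jar above 0.06 m), for 0.2 s.
2. all stoppers are in the jar, below its neck, with the jar still clamped in the nest (value of joint clamp between 1.12 and 1.26 rad and horizontal distance between jar and stand below 0.006 m and z of jar in the frame of stand below 0.016 m and horizontal distance between each of stopper_1, stopper_2, stopper_3, stopper_4, stopper_5, stopper_6 and jar below 0.05 m and z of stopper_1 in the frame of jar between 0.005 and 0.165 m and z of stopper_2 in the frame of jar between 0.005 and 0.165 m and z of stopper_3 in the frame of jar between 0.005 and 0.165 m and z of stopper_4 in the frame of jar between 0.005 and 0.165 m and z of stopper_5 in the frame of jar between 0.005 and 0.165 m and z of stopper_6 in the frame of jar between 0.005 and 0.165 m), for 0.2 s.
3. the lever is fully back, the jar still in the nest with all stoppers (value of joint clamp below 0.12 rad and horizontal distance between jar and stand below 0.006 m and z of jar in the frame of stand below 0.016 m and horizontal distance between each of stopper_1, stopper_2, stopper_3, stopper_4, stopper_5, stopper_6 and jar below 0.05 m and z of stopper_1 in the frame of jar between 0.005 and 0.165 m and z of stopper_2 in the frame of jar between 0.005 and 0.165 m and z of stopper_3 in the frame of jar between 0.005 and 0.165 m and z of stopper_4 in the frame of jar between 0.005 and 0.165 m and z of stopper_5 in the frame of jar between 0.005 and 0.165 m and z of stopper_6 in the frame of jar between 0.005 and 0.165 m), for 0.2 s.
At the end, for the whole second after the job is handed in: The jar stands upright (0.08 rad) and at rest on the slate board, its axis within 20 mm (board x) and 40 mm (board y) of the centre, so that its whole foot is on it; every stopper is in the jar, its head below the neck; the lever is fully back (under 0.12 rad) (value of joint clamp below 0.12 rad and z of jar in the frame of slate_board between 0.006 and 0.016 m and x of jar in the frame of slate_board between -0.02 and 0.02 m and y of jar in the frame of slate_board between -0.04 and 0.04 m and angle between jar's own z axis and vertical below 0.08 rad and horizontal distance between each of stopper_1, stopper_2, stopper_3, stopper_4, stopper_5, stopper_6 and jar below 0.05 m and z of stopper_1 in the frame of jar between 0.005 and 0.165 m and z of stopper_2 in the frame of jar between 0.005 and 0.165 m and z of stopper_3 in the frame of jar between 0.005 and 0.165 m and z of stopper_4 in the frame of jar between 0.005 and 0.165 m and z of stopper_5 in the frame of jar between 0.005 and 0.165 m and z of stopper_6 in the frame of jar between 0.005 and 0.165 m and linear speed of jar below 0.02 m/s and linear speed of each of stopper_1, stopper_2, stopper_3, stopper_4, stopper_5, stopper_6 below 0.03 m/s); the robot touches nothing.
It fails at once if the jar is tipped more than 0.5 rad (angle between jar's own z axis and vertical above 0.5 rad).
It fails at once if a small food tin is moved more than 40 mm (distance of any of small_tin_a, small_tin_b from where it was at the start of the episode above 0.04 m).
Of stopper_1, stopper_2, stopper_3, stopper_4, stopper_5, stopper_6 only 4 to 6 are there at a start; the rules pass over those that are not, and their reading is None.
At some moment in a run one of stopper_1, stopper_2, stopper_3, stopper_4, stopper_5, stopper_6, slate_board may be knocked a few centimetres aside while the robot is not near it.
It also fails if it takes over 192 s, if anything falls off the work surface, if the arm or the gripper's body presses on something with over 40 N, if the wrist force passes 120 N, or if a joint passes its speed limit or range.

ROBOT

A 6-joint arm with a two-finger parallel gripper is mounted at the origin on the work surface; the furniture and walls round the work are solid. World frame = base frame: x ahead of the robot, y to its left, z up, the work surface at z = 0. Lengths are in mm, angles in rad, forces in N, time in s.
With the tool pointing down it reaches from about 400 to 825 mm from the base axis. Payload 7 kg.
Tool frame: the origin (TCP) lies at the very end of the fingers, on their centre line; the grasp point (between the pads) lies 19 mm behind it; z points along the fingers, y is the line along which they close (so a half turn about z gives the same grasp; the last joint's range is limited). The gripper opens to 88 mm and grips with 3 to 60 N. Pads are 19 mm wide; open, the fingers measure 130 mm over their backs; the gripper's body (78 mm by 193 mm) begins 47 mm behind the grasp point.
Start: joints at [0.288, 0.359, 0.012, 0, -1.224, -0.288], TCP at [674.978, -0.019, 188.661] pointing down, gripper open.
Joint ranges: [-3.07, 3.07], [-1.43, 2.12], [-1.02, 1.25], [-3.03, 1.67], [-3.05, -0], [-3.03, 3.03]. Speed limits (rad/s): [2.39, 2.39, 3.01, 3.14, 3.14, 3.14].

INTERFACE

Orientations are given as a unit quaternion [x, y, z, w].
In Python, from plant import bot gives the robot as it stands. Calls block until the motion is done:
- bot.move_ptp(position, orientation): joint-space move of the TCP to a pose.
- bot.line_to(position, velocity=150, ori=None): straight line of the TCP; ori=None keeps the orientation; velocity is the mean speed in mm/s.
- bot.move_joints(angles): joint-space move.
- bot.move_gripper(opening, force=None): finger opening in mm; force is the grip in N (None keeps the last); returns when the fingers have stopped.
- bot.pause(seconds).
- bot.solve_ik(position, orientation): joint angles nearest the present ones, or None.
- bot.read_state(): the state.
- bot.camera(name): name is "scene" or "side" or "wrist"; returns the picture (480x640x3 uint8, red, green, blue); there is no depth.
- bot.get_calibration(name): a dict with "fx", "fy", "cx", "cy" (pixels), "distortion" ([k1, k2, p1, p2, k3] as OpenCV has them; the pictures are not rectified), "view" (4x4, takes a point from world to camera coordinates); the wrist camera has in their place "T_tool_cam" (4x4, takes a point from camera to tool coordinates, whose origin is the TCP and whose axes are the flange's). Camera axes: x right, y up, looking along -z (the intrinsics and any distortion apply to the point x, -y, -z); pixel columns grow to the right and rows downward; lengths in mm; the calibration is good to about 2 mm. A picture is of the moment at which its call begins: read the wrist's pose just before it. get_calibration takes no time and is no camera call.
A pose or a line that the arm cannot do raises bot.Unreachable and nothing moves.
- bot.close_job(): hands the job in; it is judged then, once.
The state is a dict: "t": time; "joint_pos": joint angles; "qvel": joint speeds; "tau": joint torques, N m; "tcp_pos": TCP position; "eef_rot": TCP orientation; "contact_force": force on the tool from outside, world axes, zero at the start; "moment": the same for the moment, N m; "width": finger opening in mm; "finger_force": force on a finger pad.
Only numpy, scipy, OpenCV 4.12 (cv2) and the standard library are available. Lean on these libraries where they do the work, as an engineer would, in place of code of your own. Each camera call takes 0.05 s, during which the arm holds its last target. There are 200 camera calls.

## Working session

There is one attempt and no reset: what is moved stays moved. The work goes in short steps, each a Python script; the robot and the scene stay as the last script left them, time stands still between calls to the robot, and variables do not carry over. Pictures are saved under pics/ and viewed, at most 14 in all, crops included, and the job is handed in when it is done.

```bash
mkdir -p pics; ls
python3 - <<'E'
from plant import bot
import cv2
for n in ("scene","side"):
    cv2.imwrite(f"pics/{n}0.png",bot.camera(n)[:,:,::-1]); c=bot.get_calibration(n); print(n,c)
print(bot.get_calibration("wrist")); print(bot.read_state())
E
```

```text
pics
scene {'fx': 529.0414464361539, 'fy': 529.0414464361539, 'cx': 323.68873760812255, 'cy': 229.0295320452234, 'distortion': array([-0.11049056,  0.        ,  0.        ,  0.        ,  0.        ]), 'view': array([[-4.81095469e-01, -8.76598366e-01,  1.10659127e-02,
         2.46686288e+02],
       [ 6.09539870e-01, -3.25402613e-01,  7.22892997e-01,
        -4.30528550e+02],
       [-6.30085943e-01,  3.54525661e-01,  6.90871377e-01,
        -1.14212368e+03],
       [ 0.00000000e+00,  0.00000000e+00,  0.00000000e+00,
         1.00000000e+00]])}
side {'fx': 482.81052518949554, 'fy': 482.81052518949554, 'cx': 323.473999298171, 'cy': 236.5423342073218, 'distortion': array([0.04292129, 0.        , 0.        , 0.        , 0.        ]), 'view': array([[ 9.99778320e-01,  1.80856952e-03, -2.09771510e-02,
        -5.53579929e+02],
       [ 1.40892789e-02,  6.82899052e-01,  7.30376874e-01,
        -1.01964592e+02],
       [ 1.56462139e-02, -7.30510516e-01,  6.82722185e-01,
        -1.17270655e+03],
       [ 0.00000000e+00,  0.00000000e+00,  0.00000000e+00,
         1.00000000e+00]])}
{'fx': 38
[... 537 characters left out ...]

{'t': 0.1, 'joint_pos': array([ 2.88093575e-01,  3.59317184e-01,  1.11567568e-02, -2.99375175e-04,
       -1.22415145e+00, -2.88101484e-01]), 'qvel': array([ 0.00060464, -0.00350158,  0.00234325,  0.00150924, -0.00089361,
       -0.00036144]), 'tau': array([-1.42273191e-03, -5.84165347e+01,  2.93752134e+01,  7.01551259e+00,
        1.01412315e-02, -6.66964229e-05]), 'tcp_pos': array([ 6.74489092e+02, -4.56190669e-02,  1.87819592e+02]), 'eef_rot': array([-7.07067738e-01,  7.07145402e-01,  4.85197792e-04, -5.98845589e-04]), 'contact_force': array([-0.20748557, -0.53479136, -0.131603  ]), 'moment': array([ 0.03292922, -0.05183897,  0.03061874]), 'finger_force': 0.0, 'width': 87.50332320584643}
```

View pics/scene0.png

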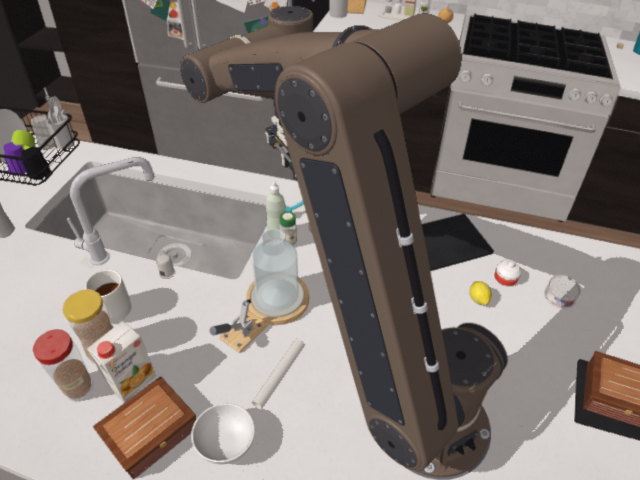

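View pics/side0.png

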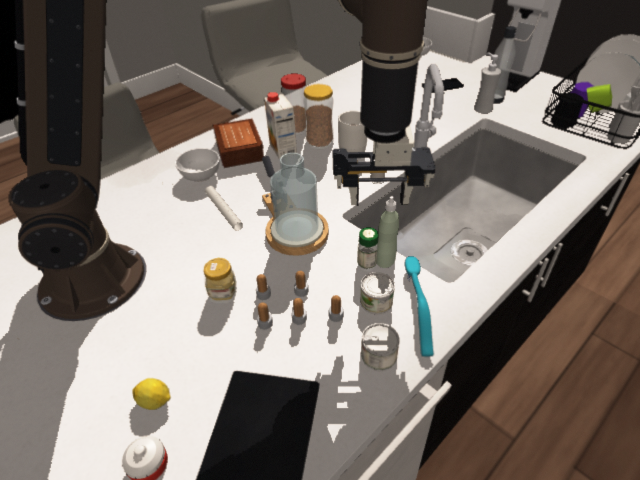

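```bash
cat > h.py <<'E'
import numpy as np, cv2
from scipy.spatial.transform import Rotation as R
from plant import bot
def cam(n):
    c=bot.get_calibration(n); K=np.array([[c['fx'],0,c['cx']],[0,c['fy'],c['cy']],[0,0,1.]]); return c,K,np.array(c['distortion'])
def view(n,st=None):
    c=cam(n)[0]
    if n!='wrist': return np.array(c['view'])
    T=np.eye(4); T[:3,:3]=R.from_quat(st['eef_rot']).as_matrix(); T[:3,3]=st['tcp_pos']
    return np.linalg.inv(T@np.array(c['T_tool_cam']))
def px2w(n,uv,z,V=None):
    "pixels -> world points on plane z"
    c,K,d=cam(n); V=view(n) if V is None else V
    u=cv2.undistortPoints(np.array(uv,float).reshape(-1,1,2),K,d)[:,0]
    r=np.c_[u[:,0],-u[:,1],-np.ones(len(u))]@V[:3,:3]; o=-V[:3,:3].T@V[:3,3]
    return o+r*((z-o[2])/r[:,2])[:,None]
def w2px(n,P,V=None):
    c,K,d=cam(n); V=view(n) if V is None else V
    p=np.atleast_2d(P)@V[:3,:3].T+V[:3,3]
    return cv2.projectPoints(p*[1,-1,-1],np.zeros(3),np.zeros(3),K,d)[0][:,0]
def down(a):
    "tool down; finger closing line at angle a (world, rad) from x"
    y=np.array([np.cos(a),np.sin(a),0]); z=np.array([0,0,-1.]); 
    return R.from_matrix(np.c_[np.cross(y,z),y,z]).as_quat()
def snap(n,name):
    st=bot.read_state(); im=bot.camera(n)
    cv2.imwrite(f"pics/{name}.png",im[:,:,::-1]); 
    V=view(n,st); np.save(f"pics/{name}.npy",V); return im,V
E
python3 - <<'E'
from h import *
im=cv2.imread("pics/side0.png")
print("neck rim side",px2w("side",[(292,158)],234), "nest",px2w("side",[(297,232)],20))
print("stopper tops",px2w("side",[(262,278),(300,274),(264,307),(298,301),(336,299)],62).round())
print("tin tops",px2w("side",[(377,285),(380,335)],58).round())
print("board",px2w("side",[(237,372),(319,380)],11).round())
print("pivot..",px2w("side",[(268,165)],90).round())
print("scene rim, grip end",px2w("scene",[(274,237)],234).round(),px2w("scene",[(213,331)],80).round())
print("board scene",px2w("scene",[(493,243),(467,215),(426,222),(433,270)],11).round())
cv2.imwrite("pics/crop1.png",cv2.resize(im[140:390,190:410],None,fx=2.4,fy=2.4,interpolation=cv2.INTER_CUBIC))
st=bot.read_state(); print(R.from_quat(st['eef_rot']).as_matrix().round(2))
E
```

```text
neck rim side [[485.48378354 155.17025551 234.        ]] nest [[485.32097288 135.12893751  20.        ]]
stopper tops [[ 418.  -61.   62.]
 [ 502.  -51.   62.]
 [ 430. -143.   62.]
 [ 501. -128.   62.]
 [ 582. -124.   62.]]
tin tops [[ 673.  -83.   58.]
 [ 668. -214.   58.]]
board [[ 382. -265.   11.]
 [ 546. -285.   11.]]
pivot.. [[400. 338.  90.]]
scene rim, grip end [[480. 153. 234.]] [[410. 352.  80.]]
board scene [[ 366. -487.   11.]
 [ 498. -498.   11.]
 [ 533. -366.   11.]
 [ 366. -265.   11.]]
[[-0. -1. -0.]
 [-1.  0. -0.]
 [ 0.  0. -1.]]
```

View pics/crop1.png

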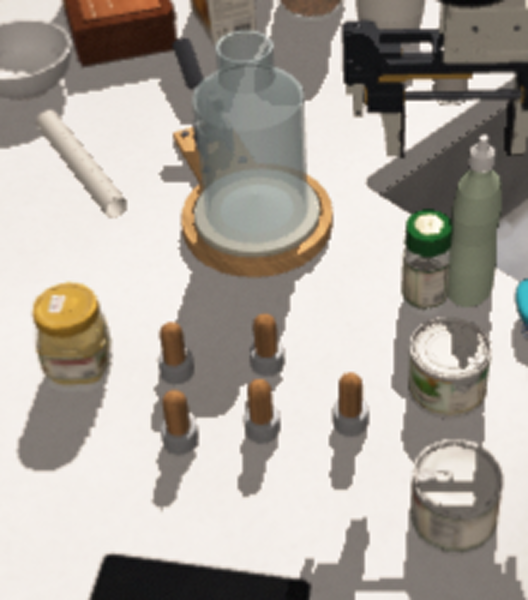

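Run:
```python
from h import *
st=bot.read_state(); p=st['tcp_pos']; q=st['eef_rot']
bot.line_to([p[0],p[1],400],200)
bot.move_ptp([500,20,400],down(np.pi)); bot.pause(.3)
snap("wrist","w1")
bot.move_ptp([480,-330,400],down(np.pi)); bot.pause(.3)
snap("wrist","w2"); print(bot.read_state()['t'],bot.read_state()['joint_pos'].round(2))
```

```text
4.0583 [-0.27  0.14  0.19 -0.   -1.62  0.27]
```

View pics/w1.png

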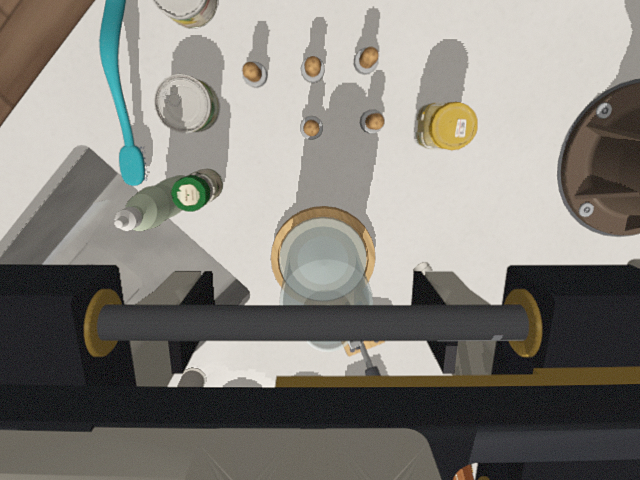

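View pics/w2.png

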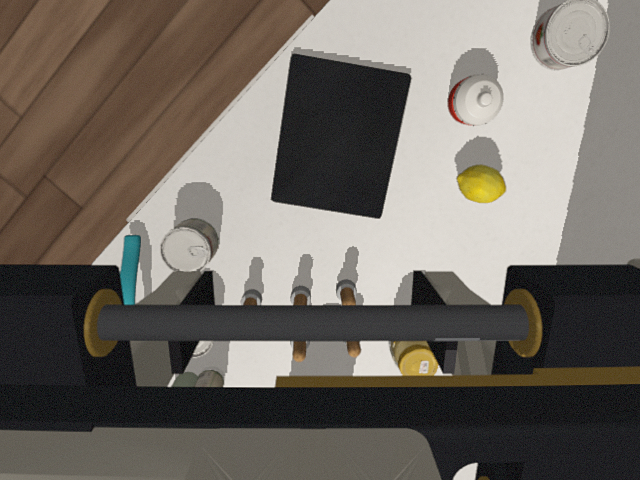

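Run:
```python
from h import *
V1=np.load("pics/w1.npy");V2=np.load("pics/w2.npy")
print("tops",px2w("wrist",[(252,71),(313,66),(369,58),(312,128),(375,121)],63,V1).round(1))
print("tops side",px2w("side",[(336,299),(298,301),(264,307),(300,274),(262,278)],63).round(1))
b=px2w("wrist",[(292,53),(411,73),(381,217),(272,202)],11,V2); print("board",b.round(1),b.mean(0),np.linalg.norm(np.diff(b[[0,1,2,3,0],:2],axis=0),axis=1))
print("mustard",px2w("wrist",[(455,126)],80,V1))
bot.move_ptp([440,-60,400],down(np.pi/2)); bot.move_ptp([450,340,380],down(0)); bot.pause(.3)
print(bot.read_state()['joint_pos'].round(2),bot.read_state()['t'])
snap("wrist","w3")
```

```text
tops [[ 577.7 -118.    63. ]
 [ 499.3 -123.9   63. ]
 [ 427.8 -133.6   63. ]
 [ 500.6  -46.7   63. ]
 [ 417.1  -55.8   63. ]]
tops side [[ 581.9 -124.9   63. ]
 [ 501.1 -129.1   63. ]
 [ 430.1 -144.1   63. ]
 [ 502.4  -51.6   63. ]
 [ 418.   -62.1   63. ]]
board [[ 509.3 -497.3   11. ]
 [ 341.  -471.5   11. ]
 [ 374.  -261.8   11. ]
 [ 542.5 -285.2   11. ]] [ 441.69449625 -378.93274576   11.        ] [170.24112021 212.30853368 170.19020739 214.68793529]
mustard [[315.96817919 -49.7416206   80.        ]]
[-2.84 -1.34  0.11 -0.   -3.02 -0.3 ] 9.6667
```

View pics/w3.png

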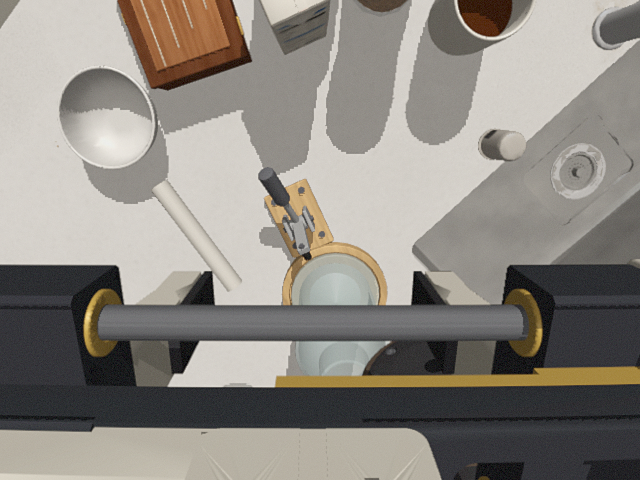

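Run:
```python
import cv2,numpy as np
a=cv2.imread("pics/w3.png")[150:325,250:400]; b=cv2.imread("pics/w1.png")[195:370,255:395]
r=lambda i:cv2.resize(i,None,fx=2.7,fy=2.7,interpolation=cv2.INTER_CUBIC)
cv2.imwrite("pics/crop2.png",np.hstack([r(a),r(b)]))
```

```text
(no output)
```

View pics/crop2.png

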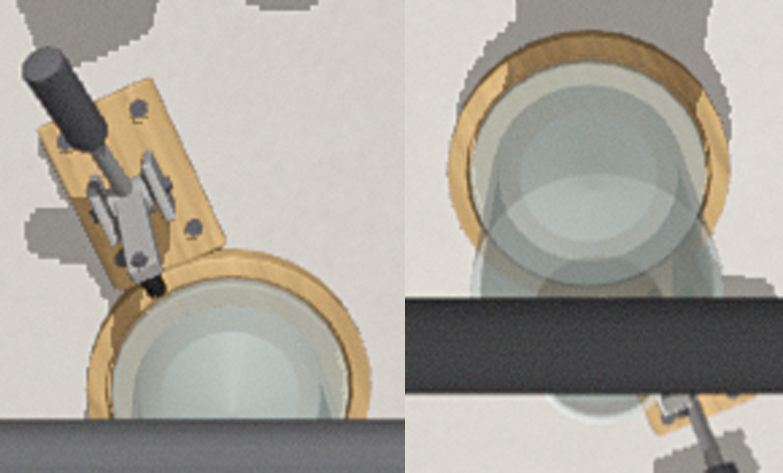

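Run:
```python
from h import *
from scipy.optimize import least_squares
V1=np.load("pics/w1.npy");V3=np.load("pics/w3.npy")
W=lambda uv,z,V:px2w("wrist",uv,z,V)[:,:2]
ring=np.r_[W([(270.9,256),(375.7,256)],18,V1),W([(323.5,206.1)],0,V1),W([(282.6,298),(387.4,292.6)],18,V3)]
bc=W([(264.1,198.1),(306.3,178.9)],12,V3)
tip=W([(266.7,174.8)],36+115*np.cos(.9),V3)[0]
print("ring",ring.round(1),"bar corners",bc.round(1),np.linalg.norm(bc[0]-bc[1]),"tip",tip)
def f(p):
    c=p[:2];d=np.array([-np.sin(p[2]),np.cos(p[2])]);e=np.array([d[1],-d[0]])
    r=[np.linalg.norm(q-c)-83 for q in ring]
    r+=list(c+184*d-35*e-bc[0])+list(c+184*d+35*e-bc[1])
    r+=list(c+d*(132+115*np.sin(.9))-tip)
    return r
s=least_squares(f,[485,140,.4]);print(s.x,np.round(s.fun,1))
rim=px2w("side",[(292,158)],234);print("rim",rim)
```

```text
ring [[565.4 148.5]
 [400.5 148.7]
 [482.7  72.3]
 [402.8 148.9]
 [567.  158.1]] bar corners [[378.2 306.8]
 [440.6 335.2]] 68.57782462988351 tip [394.26146022 353.13230218]
[4.84282722e+02 1.52990998e+02 4.20822749e-01] [-1.7  0.9 -2.3 -1.4 -0.1 -1.  -0.2  0.5  0.  -0.7  2.6]
rim [[485.48378354 155.17025551 234.        ]]
```

```bash
cat >> h.py <<'E'
S=np.array([484.3,153.0]); YAW=0.421
D=np.array([-np.sin(YAW),np.cos(YAW)])
def ptp(p,a):
    q=bot.solve_ik(p,down(a)); assert q is not None
    assert abs(q[0]-np.arctan2(p[1],p[0]))<.15, q
    bot.move_ptp(p,down(a))
def grip(th,r=90):
    f=.9-th; y=132+r*np.sin(f); z=36+r*np.cos(f)
    return [*(S+D*y),z-19]
E
python3 - <<'E'
from h import *
bot.move_joints([-0.14,-0.1,.19,0,-1.861,-1.43])
bot.move_joints([0.4,0,.19,0,-1.761,0])
print(bot.read_state()['tcp_pos'])
A=np.pi+YAW
g=grip(0); ptp([g[0],g[1],300],A); bot.move_gripper(50,5)
bot.line_to([g[0],g[1],130]); bot.line_to(g,60); 
bot.move_gripper(10,5); s=bot.read_state(); print(s['width'],s['finger_force'],s['contact_force'].round(1))
for th in np.linspace(.1,1.1,8): bot.line_to(grip(th),60); s=bot.read_state(); print(th.round(2),s['width'].round(1),s['contact_force'].round(1))
bot.move_gripper(60); bot.pause(.5)
p=grip(1.1); bot.line_to([p[0],p[1],300],200); s=bot.read_state(); print(s['t'],s['joint_pos'].round(2))
ptp([470,280,400],np.pi); bot.pause(.2)
snap("side","s4"); im,_=snap("scene","c4")
a=cv2.imread("pics/s4.png")[120:260,220:360]; b=im[200:360,190:330,::-1]
cv2.imwrite("pics/crop4.png",np.hstack([cv2.resize(a,(390,390)),cv2.resize(b,(390,390))]))
E
```

```text
[ 4.93734578e+02 -1.41737288e-01  4.72518973e+02]Traceback (most recent call last):
  File "<stdin>", line 6, in <module>
  File "h.py", line 33, in ptp
    assert abs(q[0]-np.arctan2(p[1],p[0]))<.15, q
           ^^^^^^^^^^^^^^^^^^^^^^^^^^^^^^^^^^^
AssertionError: [ 1.07360034  0.05393933 -0.12734546  0.         -1.38951153 -0.65260034]
```

```bash
sed -i 's/assert abs(q\[0\]-np.arctan2(p\[1\],p\[0\]))<.15, q/assert 0<q[0]-np.arctan2(p[1],p[0])<.6, q/' h.py
python3 - <<'E'
from h import *
A=np.pi+YAW
g=grip(0); ptp([g[0],g[1],300],A); bot.move_gripper(50,5)
bot.line_to([g[0],g[1],130]); bot.line_to(g,60); 
bot.move_gripper(10,5); s=bot.read_state(); print(s['width'],s['finger_force'],s['contact_force'].round(1))
for th in np.linspace(.1,1.1,8): bot.line_to(grip(th),60); s=bot.read_state(); print(th.round(2),s['width'].round(1),s['contact_force'].round(1))
bot.move_gripper(60); bot.pause(.5)
p=grip(1.1); bot.line_to([p[0],p[1],300],200); s=bot.read_state(); print(s['t'],s['joint_pos'].round(2))
ptp([500,-20,330],np.pi); bot.pause(.2)
snap("wrist","w4"); snap("side","s4"); im,_=snap("scene","c4")
a=cv2.imread("pics/s4.png")[120:260,220:360]; b=im[200:360,190:330,::-1]
cv2.imwrite("pics/crop4.png",np.hstack([cv2.resize(a,(390,390)),cv2.resize(b,(390,390))]))
E
```

```text
10.157413406028358 0.3876829019200301 [-0.3 -0.8 -1. ]Traceback (most recent call last):
  File "<stdin>", line 6, in <module>
AttributeError: 'float' object has no attribute 'round'
```

Run:
```python
from h import *
s=bot.read_state(); print(s['tcp_pos'],grip(.1),grip(0),s['width'],s['contact_force'].round(1))
snap("side","s4"); im,_=snap("scene","c4"); snap("wrist","w4")
a=cv2.imread("pics/s4.png")[110:250,200:340]; b=im[230:370,180:320,::-1]
cv2.imwrite("pics/crop4.png",np.hstack([cv2.resize(a,(400,400)),cv2.resize(b,(400,400))]))
```

```text
[404.38328483 332.56340979  80.26140172] [np.float64(403.9703316521614), np.float64(332.3983923233961), np.float64(79.70360384124488)] [np.float64(401.54388532934104), np.float64(337.81731883368707), np.float64(72.9448971443598)] 10.407557651378447 [-0.2  0.  -1.2]
```

View pics/crop4.png

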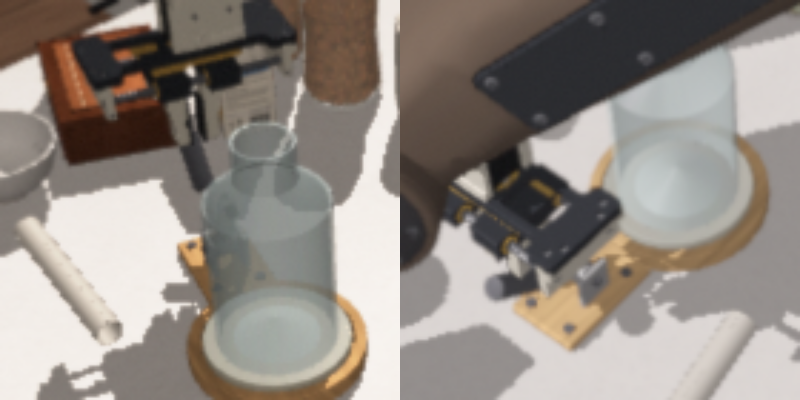

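Run:
```python
from h import *
s=bot.read_state(); T=s['tcp_pos']
V3=np.load("pics/w3.npy")
for th in (0,.05):
  P=np.array([grip(th,r) for r in (0,57,115)])+[0,0,19]
  for n,V in (("side",None),("scene",None),("wrist",V3)): print(n,th,w2px(n,P,V).round(1).tolist(), w2px(n,T,V).round(1))
a=cv2.imread("pics/w3.png")[140:280,230:370];b=cv2.imread("pics/scene0.png")[270:370,180:320];c=cv2.imread("pics/w4.png")[230:430,220:420]
f=lambda i:cv2.resize(i,(400,400),interpolation=cv2.INTER_CUBIC)
cv2.imwrite("pics/crop5.png",np.hstack([cv2.resize(b,(400,286)),cv2.resize(c,(286,286))]))
```

```text
side 0 [[279.0, 194.3], [272.3, 175.3], [265.7, 156.1]] [[269.7 169.1]]
scene 0 [[242.4, 323.1], [228.0, 326.3], [212.1, 329.8]] [[221.6 329.7]]
wrist 0 [[299.1, 224.0], [284.2, 200.8], [266.0, 172.7]] [[277.2 188.2]]
side 0.05 [[279.0, 194.3], [272.5, 175.0], [265.9, 155.4]] [[269.7 169.1]]
scene 0.05 [[242.4, 323.1], [228.4, 325.3], [213.0, 327.6]] [[221.6 329.7]]
wrist 0.05 [[299.1, 224.0], [284.6, 202.4], [267.0, 175.9]] [[277.2 188.2]]
```

View pics/crop5.png

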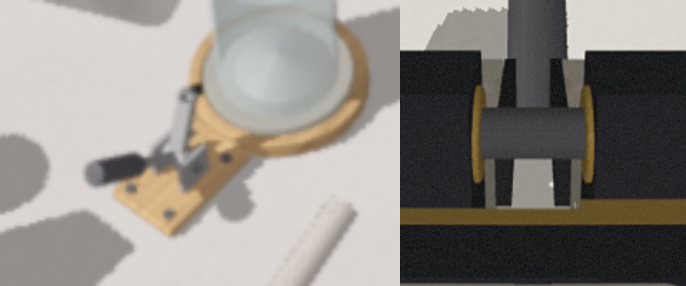

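Run:
```python
from h import *
V=np.load("pics/w4.npy")
for th in (0,.1):
  P=np.array([grip(th,r) for r in (0,30,57,90,115)])+[0,0,19]
  print(w2px("wrist",P,V).round(0).tolist())
print(w2px("wrist",bot.read_state()['tcp_pos'],V),bot.read_state()['width'])
cv2.imwrite("pics/c6.png",cv2.imread("pics/w4.png")[0:480])
```

```text
[[313.0, 135.0], [313.0, 179.0], [313.0, 222.0], [312.0, 281.0], [312.0, 331.0]]
[[313.0, 135.0], [313.0, 176.0], [313.0, 217.0], [312.0, 275.0], [312.0, 326.0]]
[[312.38052597 261.64488315]] 9.657236361865907
```

View pics/c6.png

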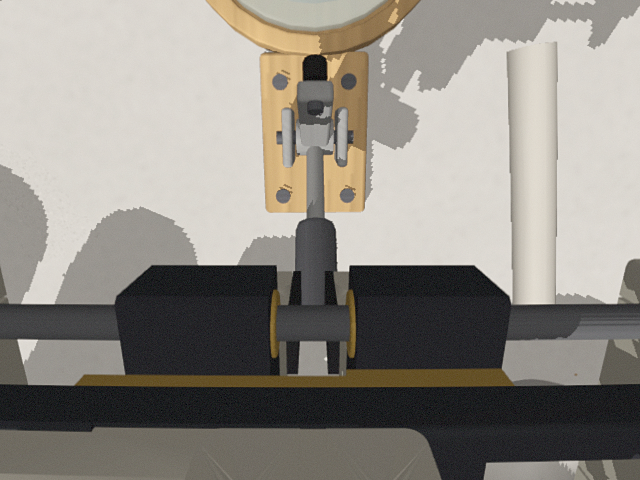

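Run:
```python
from h import *
bot.move_gripper(0,10); s=bot.read_state(); print(s['width'],s['finger_force'],s['contact_force'].round(1))
snap("wrist","w5"); im,_=snap("scene","c5"); im2,_=snap("side","s5")
g=im[290:350,190:270,::-1]; w=cv2.imread("pics/w5.png")[200:400,220:420]; s=im2[140:200,230:310,::-1]
r=lambda i:cv2.resize(i,(390,292),interpolation=cv2.INTER_CUBIC)
cv2.imwrite("pics/crop7.png",np.vstack([np.hstack([r(g),r(s)]),np.hstack([r(w[25:175]),r(w[25:175])])]))
```

```text
0.5791748715463677 0.0 [-0.3  0.1  0.7]
```

View pics/crop7.png

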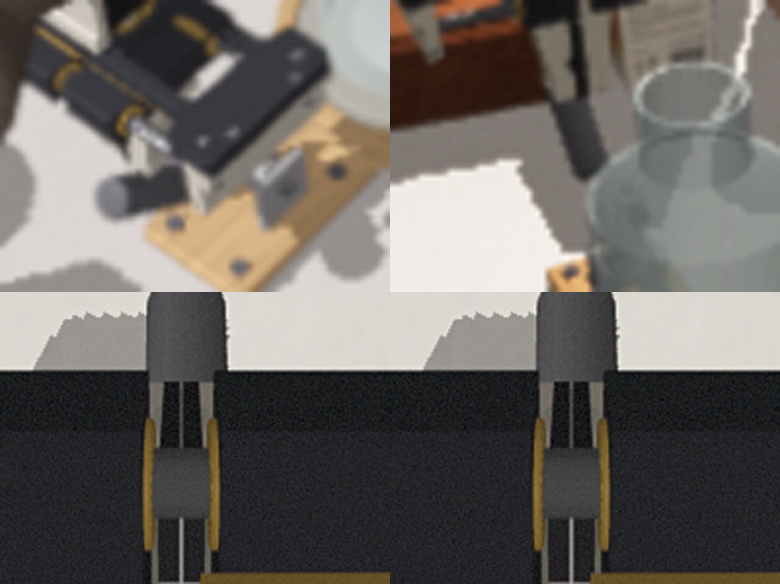

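Run:
```python
from h import *
s=bot.read_state(); p=s['tcp_pos']; q=p.copy(); print(s['t'],s['contact_force'].round(1))
for dz in range(2,36,2):
    bot.line_to([p[0],p[1],p[2]-dz],30); f=bot.read_state()['contact_force']
    print(dz,f.round(1),end=' ')
    if np.linalg.norm(f)>4: break
im,_=snap("scene","c6"); im2,_=snap("side","s6")
g=im[290:350,190:270,::-1]; s=im2[140:200,230:310,::-1]
r=lambda i:cv2.resize(i,(390,292),interpolation=cv2.INTER_CUBIC)
cv2.imwrite("pics/crop8.png",np.hstack([r(g),r(s)]))
```

```text
20.5333 [-0.1  0.1  0.7]
2 [ 0.9 -0.4 -0.1] 4 [-0.4  0.3 -0.2] 6 [-0.5 -0.2  0.6] 8 [-0.8 -0.2 -0.4] 10 [0.  0.1 1.4] 12 [-1.6 -2.6  9.9]
```

Run:
```python
from h import *
p=bot.read_state()['tcp_pos']; bot.line_to([p[0],p[1],300],200)
ptp([430,0,330],np.pi); ptp([480,-205,150],np.pi); bot.line_to([480,-205,20],150)
def touch():
    bot.pause(.2); f0=bot.read_state()['contact_force'][2]
    for z in np.arange(18,-44,-2.):
        bot.line_to([480,-205,z],40); s=bot.read_state()
        if s['contact_force'][2]-f0>4: break
    print(z,s['tcp_pos'].round(1),s['contact_force'].round(1))
touch(); snap("side","s7")
bot.line_to([480,-205,20],100); bot.move_gripper(48); touch(); bot.line_to([480,-205,20],100)
print(bot.read_state()['t'])
```

```text
-38.0 [ 480.3 -205.1  -37.6] [-0.9  1.3  5.3]
-38.0 [ 480.3 -205.1  -37.6] [-0.2  1.   5.4]
44.1667
```

```bash
cat >> h.py <<'E'
OFF=37.5   # the fingertips really end 37.5 mm behind the reported TCP (touched worktop at z=-37.6)
def gl(th): p=grip(th); return [p[0],p[1],p[2]-OFF]
E
cat > lever.py <<'E'
from h import *
def swing(t0,ths):
    g=gl(t0); bot.move_gripper(50,5); ptp([g[0],g[1],g[2]+150],np.pi+YAW)
    bot.line_to(g,150); bot.move_gripper(10,6); s=bot.read_state(); w=float(s['width'])
    print("w",w,s['finger_force'],s['contact_force'].round(1))
    if not 18<w<26: bot.move_gripper(50); bot.line_to([g[0],g[1],g[2]+150]); return False
    for th in ths: bot.line_to(gl(th),90)
    s=bot.read_state(); print(float(s['width']),s['contact_force'].round(1))
    bot.move_gripper(60); bot.pause(.3); p=gl(ths[-1]); bot.line_to([p[0],p[1],260],200); return True
E
python3 - <<'E'
from lever import *
bot.line_to([480,-205,200],250); ptp([430,0,330],np.pi)
print(swing(0,[.2,.4,.6,.8,1.0,1.14]))
ptp([490,-20,300],np.pi); bot.pause(.2); im,V=snap("wrist","w8"); snap("side","s8"); snap("scene","c8")
hsv=cv2.cvtColor(im,cv2.COLOR_RGB2HSV); m=cv2.inRange(hsv,(5,90,60),(18,220,220)); m[260:]=0
n,l,st,c=cv2.connectedComponentsWithStats(m)
for i in range(1,n):
    if st[i,4]>60: print(st[i],c[i].round(1),px2w("wrist",[c[i]],58,V).round(1))
print(bot.read_state()['t'])
a=cv2.imread("pics/w8.png"); b=cv2.imread("pics/s8.png")[110:260,200:340]; e=cv2.imread("pics/c8.png")[200:350,190:330]
cv2.imwrite("pics/m8.png",np.vstack([cv2.resize(a[:260],(560,228)),np.hstack([cv2.resize(b,(280,300)),cv2.resize(e,(280,300))])]))
E
```

```text
w 21.93328128465705 5.991545096039772 [-7.7 -0.8  4.6]
22.090133521563295 [-4.2 -3.4  1.7]
True
[   0    0   52   72 1558] [16.9 24.3] [[ 799.  -192.9   58. ]]
[360  68  23  24 393] [371.1  79.6] [[ 427.7 -136.3   58. ]]
[294  79  19  23 336] [303.3  90. ] [[ 499.8 -125.6   58. ]]
[219  86  24  22 395] [230.4  96.4] [[ 578.1 -119.1   58. ]]
[367 145  22  21 353] [377.7 155.1] [[417.3 -57.3  58. ]]
[293 152  19  22 313] [302. 163.] [[501.6 -48.3  58. ]]
[283 250  67  10 443] [316.5 255.4] [[484.9  60.7  58. ]]
55.1417
```

View pics/m8.png

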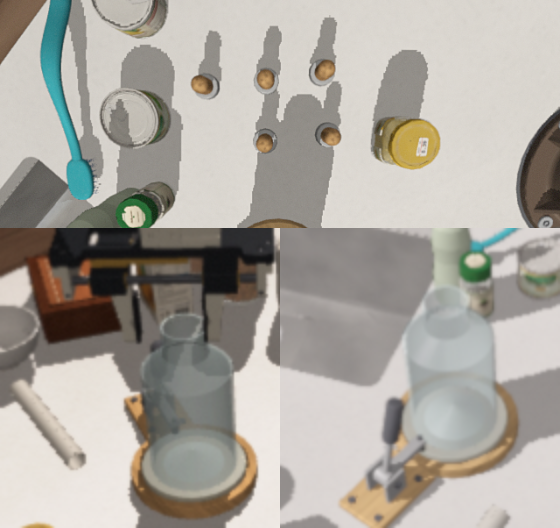

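```bash
cat > pick.py <<'E'
from h import *
A=-np.pi/2
def blobs(im):
    m=cv2.inRange(cv2.cvtColor(im,cv2.COLOR_RGB2HSV),(4,110,50),(16,235,230)); m[:262]=0; m[345:]=0; m[:,:240]=0; m[:,360:]=0
    n,l,st,c=cv2.connectedComponentsWithStats(m); return np.array([c[i] for i in range(1,n) if st[i,4]>40])
def side_now():
    b=blobs(bot.camera("side")); return px2w("side",b,52)[:,:2] if len(b) else np.zeros((0,2))
def pick(p):
    bot.move_gripper(52,12); ptp([*p,120],A); bot.line_to([*p,27-OFF],180)
    bot.move_gripper(10,12); w=float(bot.read_state()['width'])
    bot.line_to([*p,255],300); w2=float(bot.read_state()['width']); print("pick",np.round(p,1),"w",round(w,1),round(w2,1))
    return min(w,w2)>17
def drop():
    ptp([*S,255],A); bot.line_to([*S,240-OFF],120); bot.pause(.15)
    bot.move_gripper(42); bot.pause(.25); bot.line_to([*S,250],300)
E
python3 - <<'E'
from pick import *
b=blobs(cv2.imread("pics/s8.png")[:,:,::-1]); print(b.round(1)); b=px2w("side",b,52)[:,:2]
P=np.array([[427.7,-136.3],[499.8,-125.6],[578.1,-119.1],[417.3,-57.3],[501.6,-48.3]])
print(b.round(1)); o=[b[np.linalg.norm(b-p,axis=1).argmin()]-p for p in P]; print(np.round(o,1))
c=side_now(); print(c.round(1))
if pick(P[4]): drop()
snap("side","s9"); c=side_now(); print(c.round(1),bot.read_state()['t'])
E
```

```text
[[300.1 279.3]
 [261.5 283. ]
 [335.5 304.4]
 [297.9 307. ]
 [262.8 311.4]]
[[ 502.3  -57.6]
 [ 416.2  -67. ]
 [ 580.7 -130.7]
 [ 500.5 -136.4]
 [ 426.6 -147.1]]
[[ -1.1 -10.8]
 [  0.7 -10.8]
 [  2.6 -11.6]
 [ -1.1  -9.7]
 [  0.7  -9.3]]
[[ 502.3  -57.7]
 [ 416.1  -66.9]
 [ 580.7 -130.7]
 [ 500.5 -136.4]
 [ 426.6 -147. ]]
pick [501.6 -48.3] w 22.1 21.4
[[ 416.2  -67.2]
 [ 580.7 -130.7]
 [ 500.4 -137.1]
 [ 427.  -148. ]] 62.4083
```

Run:
```python
from pick import *
def injar(im):
    d=np.abs(im.astype(int)-cv2.imread("pics/s8.png")[:,:,::-1]).sum(2)>60; d=d[195:250,265:330]; ys,xs=np.nonzero(d); return d.sum(),(xs.mean()+265,ys.mean()+195) if d.any() else 0
print(injar(cv2.imread("pics/s9.png")[:,:,::-1]))
todo=[np.array(p) for p in [[499.8,-125.6],[578.1,-119.1],[417.3,-57.3],[427.7,-136.3]]]
while todo:
    p=todo.pop(0); c=side_now()-[0,-10.4]
    j=np.linalg.norm(c-p,axis=1).argmin() if len(c) else None
    if j is None: print("none seen"); break
    d=c[j]-p
    if np.linalg.norm(d)>5: print("moved",p,c.round(1)); p=c[j] if np.linalg.norm(d)<60 else p
    if not pick(p): print("miss"); break
    drop(); 
    print(injar(bot.camera("side")),bot.read_state()['t'])
print(side_now().round(1)); snap("side","s10"); snap("scene","c10")
a=cv2.imread("pics/s10.png")[130:350,210:410]; b=cv2.imread("pics/c10.png")[200:360,190:330]
cv2.imwrite("pics/m10.png",np.hstack([cv2.resize(a,(400,440)),cv2.resize(b,(385,440))]))
```

```text
(np.int64(187), (np.float64(295.6096256684492), np.float64(223.1657754010695)))
pick [ 499.8 -125.6] w 21.6 21.5
(np.int64(412), (np.float64(296.4126213592233), np.float64(214.3640776699029))) 69.6417
pick [ 578.1 -119.1] w 21.7 21.8
(np.int64(522), (np.float64(298.66283524904213), np.float64(212.94252873563218))) 76.925
pick [417.3 -57.3] w 21.8 21.7
(np.int64(658), (np.float64(299.4255319148936), np.float64(212.8161094224924))) 83.7833
pick [ 427.7 -136.3] w 21.4 22.0
(np.int64(757), (np.float64(299.82694848084543), np.float64(212.28137384412153))) 91.1167
[]
```

View pics/m10.png

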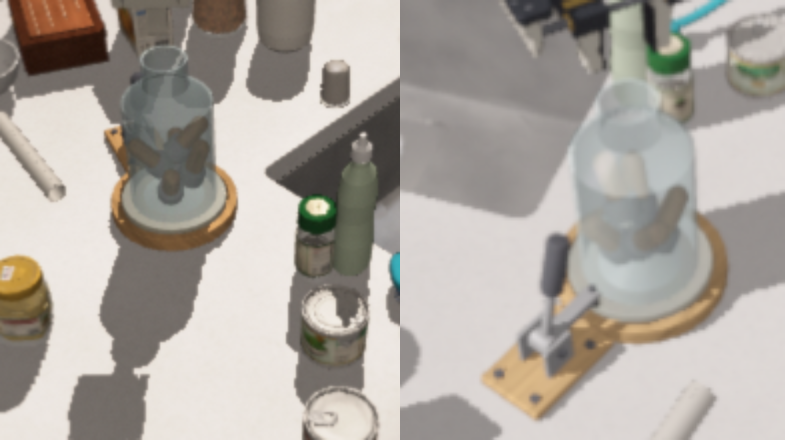

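```bash
sed -i 's/def gl(th): p=grip(th)/def gl(th): p=grip(th,RG)/; s/^OFF=/RG=90\nOFF=/' h.py
python3 - <<'E'
import h; h.RG=102
from lever import *
bot.line_to([*S,330],200)
print(swing(1.2,[1.05,.85,.65,.45,.25,.1,.02]))
# look at the board
ptp([430,0,330],np.pi); ptp([480,-330,400],np.pi); bot.pause(.2)
snap("side","s11"); snap("scene","c11"); im,V=snap("wrist","w11"); print(bot.read_state()['t'])
m=(im.max(2)<45).astype(np.uint8); m[262:]=0
n,l,st,c=cv2.connectedComponentsWithStats(m); i=1+st[1:,4].argmax(); print(st[i])
ct=cv2.findContours((l==i).astype(np.uint8),0,1)[0][0]; r=cv2.minAreaRect(ct); bx=cv2.boxPoints(r)
w=px2w("wrist",bx,11,V); print(bx.round(1).tolist(),w.round(1).tolist(),w.mean(0),[np.linalg.norm(w[k]-w[k-1]).round(1) for k in range(4)])
a=cv2.imread("pics/w11.png")[:262]; b=cv2.imread("pics/s11.png")[130:280,230:350]; e=cv2.imread("pics/c11.png")[220:370,190:310]
cv2.drawContours(a,[bx.astype(int)],0,(0,255,0),1)
cv2.imwrite("pics/m11.png",np.vstack([cv2.resize(a,(560,229)),np.hstack([cv2.resize(b,(280,350)),cv2.resize(e,(280,350))])]))
E
```

```text
w 21.491105774006403 6.002795733511448 [-5.7 -0.1  5.3]
21.79644542232338 [-5.5  0.3 -1.6]
True
102.9083
[  256    18   141   171 17702]
[[247.6999969482422, 168.60000610351562], [275.20001220703125, 17.100000381469727], [397.0, 39.29999923706055], [369.5, 190.6999969482422]] [[577.7, -336.2, 11.0], [531.7, -543.2, 11.0], [363.1, -515.5, 11.0], [393.4, -302.9, 11.0]] [ 466.50427683 -424.44414153   11.        ] [np.float64(187.3), np.float64(212.1), np.float64(170.9), np.float64(214.8)]
```

View pics/m11.png

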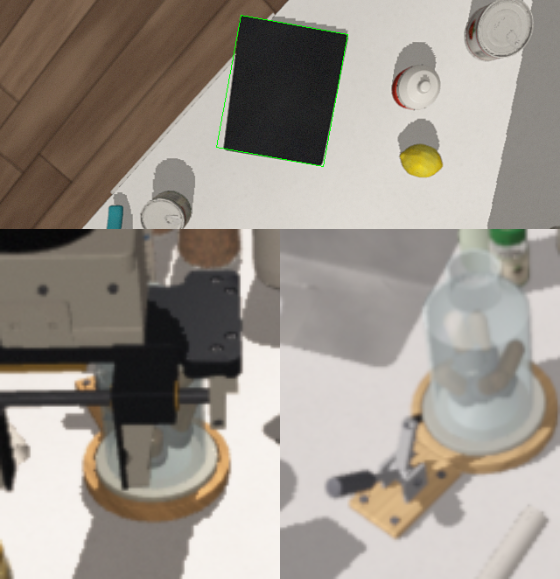

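Run:
```python
from h import *
im=cv2.imread("pics/w11.png"); V=np.load("pics/w11.npy")
m=(im.max(2)<45).astype(np.uint8); m[262:]=0; m[:,:200]=0
m=cv2.morphologyEx(m,cv2.MORPH_OPEN,np.ones((5,5)))
n,l,st,c=cv2.connectedComponentsWithStats(m); i=1+st[1:,4].argmax()
ct=cv2.findContours((l==i).astype(np.uint8),0,1)[0][0]
bx=cv2.approxPolyDP(cv2.convexHull(ct),6,True)[:,0]; w=px2w("wrist",bx,11,V); print(bx.tolist(),w.round(1).tolist())
C=px2w("wrist",[c[i]],11,V)[0]; print("corner mean",w.mean(0).round(1),"centroid",C.round(1))
manual=px2w("wrist",[(274.3,18.3),(396.6,37.7),(370.3,188.6),(256,169.1)],11,V); print(manual.round(1).tolist(),manual.mean(0))
```

```text
[[276, 19], [395, 40], [366, 187], [257, 169]] [[530.8, -540.9, 11.0], [365.9, -514.6, 11.0], [399.0, -308.6, 11.0], [563.8, -335.6, 11.0]]
corner mean [ 464.9 -424.9   11. ] centroid [ 462.9 -433.    11. ]
[[533.1, -541.7, 11.0], [363.9, -517.6, 11.0], [392.3, -306.1, 11.0], [565.3, -335.4, 11.0]] [ 463.63451158 -425.210518     11.        ]
```

Run:
```python
from h import *
A=np.pi; B=[464.5,-425]; Z=202-OFF
ptp([430,0,370],A); bot.move_gripper(88,45); ptp([*S,Z+80],A); bot.line_to([*S,Z],120)
s=bot.read_state(); print(s['contact_force'].round(1))
bot.move_gripper(30,45); s=bot.read_state(); print(float(s['width']),s['finger_force'],s['contact_force'].round(1))
f0=s['contact_force'][2]
bot.line_to([*S,Z+25],50); s=bot.read_state(); print(float(s['width']),s['contact_force'].round(1))
bot.line_to([*S,Z+125],120)
bot.line_to([*B,Z+125],140); s=bot.read_state(); print(float(s['width']),s['contact_force'].round(1),s['t'])
snap("side","s12")
bot.line_to([*B,Z+8],100); bot.pause(.3); fz=bot.read_state()['contact_force'][2]
for z in np.arange(Z+5,Z-8,-1.):
    bot.line_to([*B,z],25); s=bot.read_state()
    if s['contact_force'][2]-fz>3: break
print(z-Z,s['contact_force'].round(1),s['t'],s['tcp_pos'].round(1))
snap("side","s13"); snap("scene","c13")
```

```text
[ 0.1 -1.1  0.2]
55.9600520126419 44.99994557350874 [ 0.7 -0.3  0.4]
55.86286074605115 [-0.4 -0.2 -8.8]
55.70044507819304 [ 0.5 -0.5 -8. ] 113.075
-2.0 [-1.8  1.7  4. ] 116.7583 [ 464.6 -425.3  163.6]
```

Run:
```python
from h import *
B=[464.5,-425]
bot.move_gripper(88); bot.pause(.3); p=bot.read_state()['tcp_pos']; bot.line_to([p[0],p[1],p[2]+20],40); bot.line_to([*B,330],150)
ptp([480,-330,400],np.pi); bot.pause(.3); im,V=snap("wrist","w14")
m=(im.max(2)<45).astype(np.uint8); m[262:]=0; m[:,:200]=0; m=cv2.morphologyEx(m,cv2.MORPH_OPEN,np.ones((3,3)))
h=cv2.convexHull(np.argwhere(m)[:,::-1].astype(np.int32)); q=cv2.approxPolyDP(h,6,True)[:,0]
print(q.tolist(),px2w("wrist",q,11,V).round(0).tolist())
# jar: edges vs board interior, expected foot outline
t=np.linspace(0,2*np.pi,73); c=w2px("wrist",np.c_[B[0]+69*np.cos(t),B[1]+69*np.sin(t),np.full(73,23)],V); print("expected foot",c.min(0),c.max(0))
d=np.abs(im.astype(int)-cv2.imread("pics/w11.png")[:,:,::-1]).sum(2)>90; d[262:]=0; d[:,:200]=0;d[:,420:]=0
ys,xs=np.nonzero(cv2.morphologyEx(d.astype(np.uint8),cv2.MORPH_OPEN,np.ones((3,3)))); print("changed",xs.min(),xs.max(),ys.min(),ys.max())
print(bot.read_state()['t'],bot.read_state()['contact_force'].round(1))
```

```text
[[394, 41], [365, 188], [255, 170], [275, 19]] [[366.0, -514.0, 11.0], [399.0, -308.0, 11.0], [565.0, -336.0, 11.0], [530.0, -542.0, 11.0]]
expected foot [273.74096958  54.68711607] [371.47304155 156.69749709]
changed 262 393 0 157
120.5917 [-0.4 -0.  -0.9]
```

```bash
python3 -c "
from plant import bot
print(bot.close_job())"
```

```text
the job is handed in; nothing more can be done
None
```

The job is handed in at about 121 s of the 192 s allowed: all five stoppers found are in the jar, the lever is fully back, and the jar stands on the slate board. The hand-in returned no verdict, and I checked the final placing only by contact force and image measurements, having used my 14 picture views.

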